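# Park the index pin and swing the mitre fence up to the clamped board

## Task

The mitre fence on the bench is locked square by its spring index pin; we need it at the angle of the board that is clamped down in front of it, which falls between the index holes. First pull the pin up by its black wing handle and give it a quarter turn, so that it rests in its shallow notch and stays out by itself; then swing the fence round until it lies flush against the edge of the board. Leave it like that, pin still parked and fence against the board, and leave the other things on the bench where they are.

Things in the scene. Friction and masses are not known exactly. Their poses are not given: they have to be found in the camera images.
- gauge: The mitre head's fixed aluminium base: half-round plate, radius 135 mm, 12 mm thick, screwed to the bench. Origin: on the fence's vertical pivot axis, at bench level. At the start the fence runs along its y axis and the pin stands on its -x side, as does the plate (it reaches only 32 mm to the +x side). Seven index holes 15 degrees apart, 100 mm from the pivot; the pin is in the middle one.
- fence (a joint): Angle of the fence, rad: 0 where the pin locks it (0.005 of play); grows clockwise seen from above, the long end moving towards the board (gauge's +x side). Pivot friction 0.45 N m and damping 0.5 N m s/rad: it stays where it is left. It cannot swing while the pin is in a hole; an unparked pin drags on the plate and drops into the next hole. 0.30 to 0.49 rad brings it to the board.
- fence_back (a point): On the fence's rear face (the pin's and robot's side), 220 mm from the pivot along the fence, half-way up. y axis: along the fence to its long end; x axis: through the fence towards the board. Aluminium bar 24 mm thick, 14 to 59 mm above the bench, from 100 mm on the short side of the pivot to 340 mm on the long side. Rear face 16 mm, front face 40 mm to the +x side of the pivot.
- board_edge (a point): Middle of the board's edge that faces the fence, half-way up. y axis: along the edge; x axis: into the board. The timber board, 340 x 95 x 38 mm, lies flat on the bench and is clamped: it does not move. The edge is 40 mm from the pivot axis and 60 to 400 mm along it, so the fence's front face meets it flush over its length.
- clamp_top (a point): Top of the hand knob of the dark steel hold-down clamp that holds the board: 134 mm above the bench, 100 mm from the middle of the board towards its outer end, 65 mm in from the edge that faces the fence. The clamp's post is 80 mm further from the fence.
- pin (a joint): How far the spring pin is pulled up, m: 0 fully down in its hole, at most 0.025. The spring pulls it down with 5 N at 0, 9 N when parked, 12 N at 0.020. The tip leaves the hole at 0.009. The handle turns freely only above 0.018, where its bar clears the top of the block; parked in the notch it reads 0.012.
- handle (a joint): Turn of the wing handle about the pin's vertical axis, rad: 0 with its bar in the block's deep slot, along the fence (play 0.07); grows anticlockwise seen from above; range -1.9 to 1.9. A quarter turn either way (+1.57 or -1.57) brings the bar over the shallow vee notch across the block; let go there, within about 0.2 rad, it drops in, centres itself and stays.
- handle_grip (a point): Centre of the black wing of the pin's handle, the part to take hold of: 12 mm thick (along this point's x axis), 50 mm long (y axis), 24 mm high, from 59 to 83 mm above the bench at the start; it rises and turns with the pin. The pin is 100 mm from the pivot, straight behind the fence, and swings with it.
- block_top (a point): Centre of the top of the steel block under the wing handle, 34 x 34 mm, 57 mm above the bench: it has the deep slot (along the fence) and the shallow vee notch (across) in its top. Fingertips beside the wing must stay above it.
- pencil: A flat red carpenter's pencil, 165 x 7 x 9 mm, lying on the board (a bystander; origin at the centre of its underside).
- tape_measure: A tape measure, 70 x 36 x 66 mm high, standing beside the gauge (a bystander; origin at the centre of its underside).
- offcut: A timber offcut, 70 x 90 x 38 mm, beside the gauge (a bystander; origin at the centre of its underside).
- panel_saw: A hand saw, 480 mm long, lying at the right (a bystander; origin at the centre of its underside).
- glue_bottle: A white glue bottle, 60 mm across, 185 mm high, at the left (a bystander; origin at the centre of its underside).
- mallet: A wooden mallet lying at the left, head 125 x 70 x 85 mm, 320 mm long (a bystander; origin at the centre of its underside).
- combination_square: A combination square, 300 mm steel rule with a dark head, lying at the left (a bystander; origin at the centre of its underside).

How it is judged:
On the way:
1. the pin is pulled out and parked in its notch, let go, with the fence still square (within 0.06 rad of its start) (value of joint pin between 0.0105 and 0.0138 m and (value of joint handle between 1.37 and 1.77 rad or value of joint handle between -1.77 and -1.37 rad) and contact force between the fingers and anything else below 0.5 N and value of joint fence between -0.06 and 0.06 rad), for 0.3 s.
At the end, for the whole second after the job is handed in: the pin is parked (10.5 to 13.8 mm up, its handle within 0.2 rad of a quarter turn either way), the fence lies flush against the board's edge (within 0.012 rad, that is about 4 mm at the fence's far end) and is at rest (value of joint pin between 0.0105 and 0.0138 m and (value of joint handle between 1.37 and 1.77 rad or value of joint handle between -1.77 and -1.37 rad) and angle between the y axis of fence_back and the y axis of board_edge, either way round below 0.012 rad and velocity of joint fence between -0.02 and 0.02 rad/s); the robot touches nothing.
It fails at once if one of the other things on the bench is moved by more than 30 mm (distance of any of pencil, tape_measure, offcut, panel_saw, glue_bottle, mallet, combination_square from where it was at the start of the episode above 0.03 m).
It also fails if it takes over 58 s, if anything falls off the work surface, if the arm or the gripper's body presses on something with over 40 N, if the wrist force passes 120 N, or if a joint passes its speed limit or range.

## Robot

A 6-joint arm with a two-finger parallel gripper is mounted at the origin on the work surface. World frame = base frame: x ahead of the robot, y to its left, z up, the work surface at z = 0. Lengths are in m, angles in rad, forces in N, time in s.
With the tool pointing down it reaches from about 0.35 to 0.85 m from the base axis. Payload 8.1 kg.
Tool frame: the origin (TCP) lies midway between the tips of the shut fingers; the grasp point (between the pads) lies 19 mm behind it; y points along the fingers, x is the direction in which the jaws open and shut, and the axes are right-handed (so a half turn about y gives the same grasp; the last joint's range is limited). The gripper opens to 85 mm and grips with 20 to 120 N. Pads are 22 mm wide; open, the fingers measure 114 mm over their backs; the gripper's body (76 mm by 85 mm) begins 54 mm behind the grasp point. The pads swing forward as they close: fully open they stand 13 mm farther back than shut.
Start: joints at [-1.3, 0.13, 1.488, -0, 1.523, -0.085], TCP at [0.209, -0.562, 0.209] pointing down, gripper open.
Joint ranges: [-2.96, 2.96], [-0.89, 2.26], [0.02, 2.5], [-1.34, 4.48], [0, 2.73], [-2.66, 2.66]. Speed limits (rad/s): [2.39, 2.39, 2.79, 3.14, 3.14, 3.14].

## Interface

Orientations are given as a unit quaternion [x, y, z, w].
In Python, from bench import bot, eyes gives the robot as it stands.
- The arm moves only by the shell command python3 -m crank 'ROWS' [FORCE]. ROWS is JSON, a list of rows, each a list of 3 entries, a list of its own where there are three numbers: the shift along the tool's x, y, z in m, then the turn, a rotation vector about the tool's x, y, z in rad, then the closure, from -1 (fully open) to 1 (shut), so that 0 is half open. A call has 1 to 10 rows; each row is the pose to reach, as a shift and turn from the pose commanded when the call began, along the tool's axes at that moment; what a row does not reach only later rows make up. A row lasts 1/10 s, in which the tool goes at most 50 mm and 8.59 degrees, less where a joint would pass 70% of its speed; a pose out of reach is approached as far as the arm can. A call with a gripper value outside its range is refused whole. The fingers move at their own pace and stop on an object; FORCE is the grip in N (left out, the last holds). Time passes only in rows, so rows that repeat a pose let the fingers close. It gives the time, the measured TCP pose, the force and the opening at its end, in the units of the state.
- bot.state(): the state, without advancing time (a new reading comes with each control period).
- eyes.capture(name): name is "scene" or "top" or "wrist"; returns a dict with "color" (480x640x3 uint8, red, green, blue), "z_map" (480x640 float32, m along the optical axis (not along the pixel's ray), 0 where there is no reading), "camera_matrix" (3x3 intrinsics, pixels), "world_to_cam" (4x4, takes a point from world to camera coordinates). Camera axes: x right, y down, z forward; pixel columns grow to the right and rows downward; lengths in m; the calibration is good to about 2 mm. A picture is of the moment at which its call begins.
- bot.job_done(): hands the job in, once; it reports no verdict.
The state is a dict: "clock": time; "qpos": joint angles; "qvel": joint speeds; "joint_efforts": joint torques, N m; "eef_pos": TCP position; "orientation": TCP orientation; "ft_force": force on the tool from outside, world axes, zero at the start; "ft_torque": the same for the moment, N m; "gripper_width": opening from 0.0 (shut) to 1.0 (fully open).
Only numpy, scipy, OpenCV 4.12 (cv2) and the standard library are available. Lean on these libraries where they do the work, as an engineer would, in place of code of your own. Each camera call takes 0.05 s, during which the arm holds its last target. There are 200 camera calls.

## Working session

There is one attempt and no reset: what is moved stays moved. The work goes in short steps, Python scripts to look and compute and a shell command to move; the robot and the scene stay as the last step left them, time stands still between calls to the robot, and variables do not carry over. Pictures are saved under pics/ and viewed, about 8 in all and at most 12, crops included, and the job is handed in when it is done.

```bash
ls; mkdir -p pics; python3 - <<'E'
from bench import bot, eyes
import cv2, numpy as np
print(bot.state())
for n in ["scene","top"]:
    c=eyes.capture(n); np.savez(f"pics/{n}0.npz",**c)
    cv2.imwrite(f"pics/{n}0.png",c["color"][:,:,::-1]); print(c["camera_matrix"],c["world_to_cam"])
E
```

```text
pics
{'clock': 0.0, 'qpos': array([-1.30036420e+00,  1.31148166e-01,  1.48931240e+00, -3.70177151e-05,
        1.52299280e+00, -8.53848036e-02]), 'qvel': array([-0.00047556,  0.00033339,  0.00114378, -0.00012008, -0.00019392,
        0.00019223]), 'joint_efforts': array([-5.33549228e-04, -5.69390702e+01, -5.00565612e+01, -2.82187411e-04,
        1.46290640e-02, -1.27480976e-05]), 'eef_pos': array([ 0.20886829, -0.56182884,  0.20833405]), 'orientation': array([-0.58018367,  0.40413609, -0.40310706,  0.58100398]), 'ft_force': array([ 0.43561651, -0.52857585,  0.02998645]), 'ft_torque': array([-0.02567543, -0.00537688, -0.00081784]), 'gripper_width': 0.9971545773451099}
[[557.2195874    0.         317.84094445]
 [  0.         557.2195874  231.39652089]
 [  0.           0.           1.        ]] [[ 0.40052889  0.91625194  0.00768087 -0.18622398]
 [ 0.51039306 -0.21613498 -0.83233683 -0.19506709]
 [-0.76097012  0.33729521 -0.55421694  1.98298398]
 [ 0.          0.          0.          1.        ]]
[[621.32801428   0.         321.1110588 ]
 [  0.         621.32801428 237.37389425]
 [  0.           0.           1.        ]] [[-0.00438125 -0.9999462   0.00940208 -0.03533115]
 [-0.9915338   0.00312383 -0.12981124  0.52773095]
 [ 0.12977488 -0.00989121 -0.99149415  1.76193331]
 [ 0.          0.          0.          1.        ]]
```

View pics/top0.png

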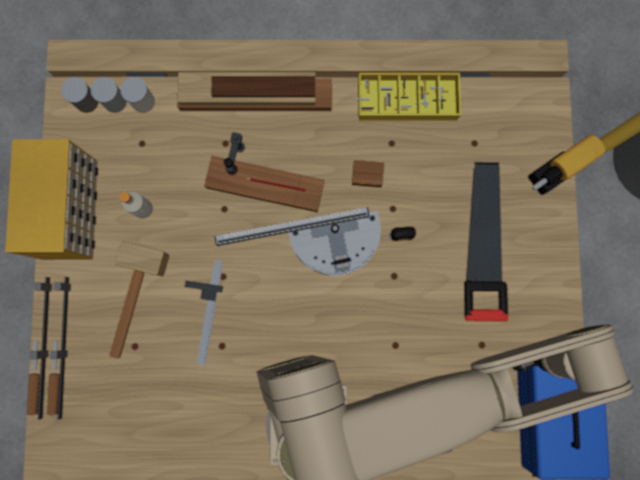

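View pics/scene0.png

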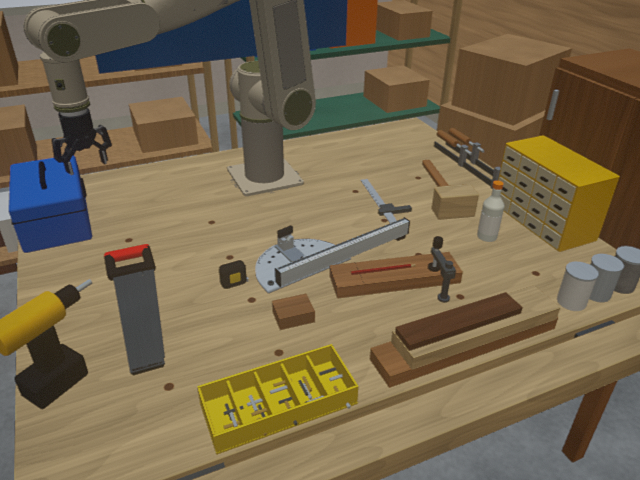

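The top view shows the fence from (217,240) at its long end to (368,212), the wing handle near (341,261) and the board from (207,170) to (322,205). Next I'll measure these by depth and height.

```bash
cat > h.py <<'E'
import numpy as np
def pts(c):
    K=c["camera_matrix"];T=np.linalg.inv(c["world_to_cam"]);z=c["z_map"]
    v,u=np.mgrid[:480,:640]
    P=np.stack([(u-K[0,2])/K[0,0]*z,(v-K[1,2])/K[1,1]*z,z],-1)
    return P@T[:3,:3].T+T[:3,3]
def ray(c,u,v,h):
    K=c["camera_matrix"];T=np.linalg.inv(c["world_to_cam"])
    d=T[:3,:3]@np.array([(u-K[0,2])/K[0,0],(v-K[1,2])/K[1,1],1]);o=T[:3,3]
    return o+d*(h-o[2])/d[2]
E
python3 - <<'E'
import numpy as np,cv2
from h import *
c=dict(np.load("pics/top0.npz"));P=pts(c);im=c["color"];
hsv=cv2.cvtColor(im,cv2.COLOR_RGB2HSV)
U=np.mgrid[:480,:640]
reg=(U[1]>205)&(U[1]<385)&(U[0]>200)&(U[0]<280)
print("bench z",np.median(P[280:300,250:330,2]))
m=reg&(P[...,2]>.05)&(P[...,2]<.068)&(hsv[...,1]<70)
n,l,s,_=cv2.connectedComponentsWithStats(m.astype(np.uint8));i=1+np.argmax(s[1:,4]);m=l==i
def rect(m,h):
    q=np.argwhere(m); w=np.array([ray(c,u,v,h)[:2] for v,u in q],np.float32)
    r=cv2.minAreaRect(w); return r,cv2.boxPoints(r)
print("fence",rect(m,.059),m.sum())
d=reg&(im.max(-1)<60)&(U[1]>320)&(U[1]<360)&(U[0]>245)
n,l,s,_=cv2.connectedComponentsWithStats(d.astype(np.uint8));i=1+np.argmax(s[1:,4])
print("wing",rect(l==i,.083),s[i],np.nanmax(P[l==i][:,2]))
b=(U[1]>200)&(U[1]<330)&(U[0]>150)&(U[0]<215)&(P[...,2]>.03)&(P[...,2]<.045)
n,l,s,_=cv2.connectedComponentsWithStats(b.astype(np.uint8));i=1+np.argmax(s[1:,4])
print("board",rect(l==i,.038),s[i])
cv2.imwrite("pics/crop.png",cv2.resize(im[140:290,200:400,::-1],None,fx=4,fy=4,interpolation=cv2.INTER_CUBIC))
E
```

```text
bench z -0.001219726997304993
fence (((0.5581520199775696, 0.045159339904785156), (0.026222718879580498, 0.4468417763710022), 10.75797176361084), array([[ 0.5035672 ,  0.2622061 ],
       [ 0.586975  , -0.17678218],
       [ 0.6127368 , -0.17188743],
       [ 0.52932906,  0.26710087]], dtype=float32)) 1296
wing (((0.4546481966972351, -0.0907885730266571), (0.008808019571006298, 0.04894482344388962), 11.138385772705078), array([[ 0.44559956, -0.06762791],
       [ 0.4550547 , -0.11565077],
       [ 0.46369684, -0.11394924],
       [ 0.4542417 , -0.06592637]], dtype=float32)) [332 258  18   6  53] 0.09029260447053478
board (((0.687631368637085, 0.12805630266666412), (0.3395534157752991, 0.09745796024799347), 77.52352142333984), array([[ 0.6033748 , -0.02718373],
       [ 0.6985312 , -0.04823843],
       [ 0.77188796,  0.28329635],
       [ 0.6767315 ,  0.30435103]], dtype=float32)) [ 204  156  121   55 3147]
```

View pics/crop.png

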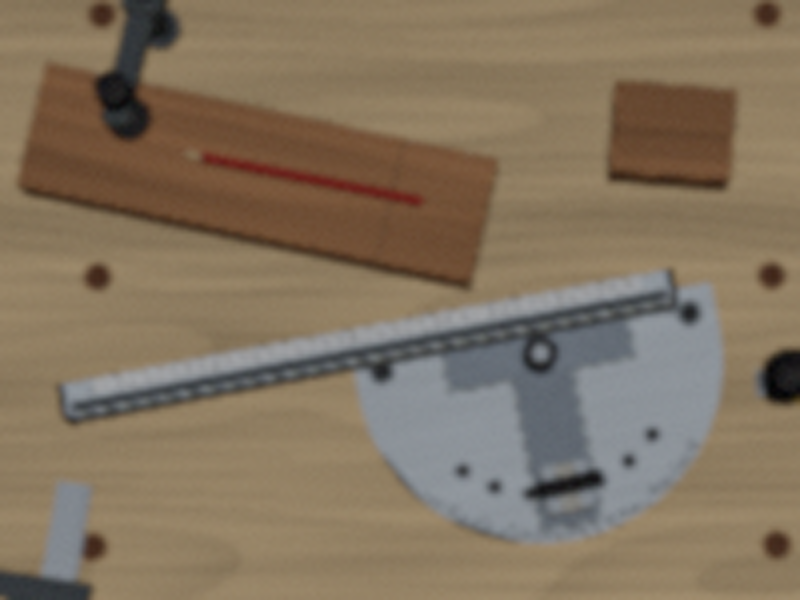

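The crop shows the wing bar at crop (565,484) along the fence, the pivot at (540,352), and the board's facing edge from (22,188) to (470,285). The fence and board estimates both put the pivot near (0.552,-0.078), so the pin is near (0.454,-0.096). The swing needed is about 0.406 rad.

```bash
cat >> h.py <<'E'
from scipy.spatial.transform import Rotation as R
np.set_printoptions(precision=4,suppress=True)
def goal(p,xdir):
    """shift and rotvec (tool axes) to TCP p, tool y down, jaw axis along +-xdir (deg heading); prints both"""
    from bench import bot
    s=bot.state();R0=R.from_quat(s["orientation"]);print("tcp",s["eef_pos"],"F",s["ft_force"],"w",s["gripper_width"],"t",s["clock"],"q6",s["qpos"][5])
    for k in (0,180):
        a=np.radians(xdir+k);x=np.array([np.cos(a),np.sin(a),0]);y=np.array([0,0,-1.])
        Rt=R.from_matrix(np.stack([x,y,np.cross(x,y)],1))
        print(k,"shift",R0.inv().apply(np.array(p)-s["eef_pos"]),"turn",(R0.inv()*Rt).as_rotvec())
    return R0.as_matrix()
E
python3 - <<'E'
from h import *
print(goal([.454,-.096,.17],10.76))
E
```

```text
tcp [ 0.2089 -0.5619  0.2084] F [ 0.3746  0.3932 -0.0299] w 0.9981037105987257 t 0.1 q6 -0.08541531558090379
0 shift [-0.3512  0.0391  0.3921] turn [-0.0013 -1.4028 -0.0013]
180 shift [-0.3512  0.0391  0.3921] turn [ 0.0014  1.7388 -0.0014]
[[ 0.3483 -0.0004  0.9374]
 [-0.9374  0.0016  0.3483]
 [-0.0017 -1.      0.0002]]
```

```bash
python3 -m crank '[[[-0.03,0,0.03],[0,-0.14,0],-1],[[-0.06,0,0.07],[0,-0.28,0],-1],[[-0.10,0,0.11],[0,-0.42,0],-1],[[-0.14,0,0.15],[0,-0.56,0],-1],[[-0.17,0,0.19],[0,-0.70,0],-1],[[-0.2,0,0.23],[0,-0.84,0],-1],[[-0.24,0.01,0.27],[0,-0.98,0],-1],[[-0.28,0.02,0.31],[0,-1.12,0],-1],[[-0.32,0.03,0.35],[0,-1.26,0],-1],[[-0.351,0.039,0.392],[0,-1.4,0],-1]]'
python3 -m crank '[[[0,0,0],[0,0,0],-1],[[0,0,0],[0,0,0],-1]]'
python3 - <<'E'
from h import *
from bench import eyes
import cv2
goal([.454,-.096,.17],10.76)
c=eyes.capture("wrist");np.savez("pics/w1.npz",**c);cv2.imwrite("pics/w1.png",c["color"][:,:,::-1])
E
```

```text
clock: 1.1
eef_pos: [0.4358, -0.1271, 0.1764]
orientation: [0.704, 0.067, -0.067, -0.704]
ft_force: [0.8, 0.3, -0.5]
gripper_width: 1.003
clock: 1.3
eef_pos: [0.4356, -0.1278, 0.1762]
orientation: [-0.704, -0.066, 0.067, 0.704]
ft_force: [-0.7, -0.4, -0.4]
gripper_width: 1.001
tcp [ 0.4356 -0.1278  0.1762] F [-0.7481 -0.4106 -0.4273] w 1.0013091541289678 t 1.3 q6 -0.5860543453429647
0 shift [0.024  0.0062 0.0278] turn [-0.0005  0.0001 -0.0013]
180 shift [0.024  0.0062 0.0278] turn [-0.002  -3.1415  0.0008]
```

View pics/w1.png

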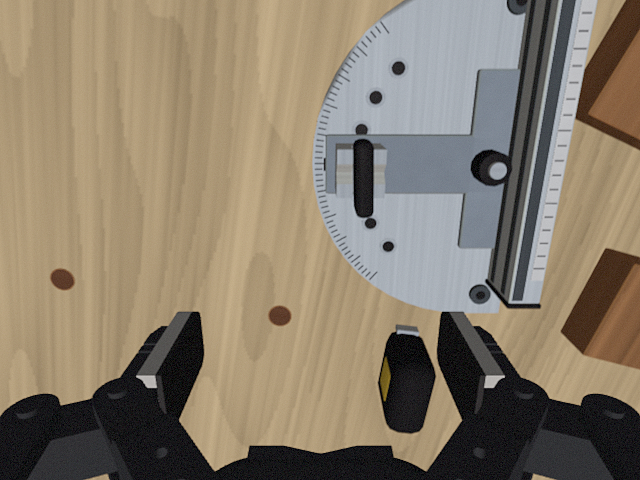

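The wing is clear: top outline x 355–373, y 140–217. The block is centred at about (361,170).

```bash
python3 - <<'E'
from h import *
import cv2
c=dict(np.load("pics/w1.npz"));im=c["color"];P=pts(c)
m=np.zeros((480,640),np.uint8);m[130:225,340:390]=(im.max(-1)<45)[130:225,340:390]
n,l,s,_=cv2.connectedComponentsWithStats(m);i=1+np.argmax(s[1:,4]);l=l==i;print(s[i])
z=P[l][:,2];print("z pct",np.percentile(z,[5,25,50,75,95]))
t=P[l&(P[...,2]>np.percentile(z,95)-.006)]
r=cv2.minAreaRect(t[:,:2].astype(np.float32));print("depth",r)
q=np.argwhere(l);w=np.array([ray(c,u,v,.083)[:2] for v,u in q],np.float32);r=cv2.minAreaRect(w);print("ray83",r)
w=np.array([ray(c,u,v,.071)[:2] for v,u in q],np.float32);print("ray71",cv2.minAreaRect(w))
print("blk",[ray(c,u,v,.057) for u,v in[(337,144),(386,144),(386,197),(337,197)]], "cam",np.linalg.inv(c["world_to_cam"])[:3,3])
goal([.454,-.096,.17],10.76)
E
```

```text
[ 353  139   21   78 1396]
z pct [0.0708 0.0819 0.083  0.0838 0.0845]
depth ((0.4490180015563965, -0.07814422249794006), (0.02136904001235962, 0.08434171974658966), 27.99966812133789)
ray83 ((0.4564761817455292, -0.09362252056598663), (0.012397938407957554, 0.04964924976229668), 12.330850601196289)
ray71 ((0.4581771492958069, -0.0958344116806984), (0.012972877360880375, 0.051951538771390915), 12.329784393310547)
blk [array([ 0.4377, -0.0784,  0.057 ]), array([ 0.4704, -0.0721,  0.057 ]), array([ 0.4793, -0.1081,  0.057 ]), array([ 0.4451, -0.1147,  0.057 ])] cam [ 0.4198 -0.0459  0.3418]
tcp [ 0.4354 -0.129   0.1766] F [ 0.2294 -0.0268  0.0591] w 0.9990010029089308 t 1.35 q6 -0.5859714404522235
0 shift [0.0243 0.0065 0.029 ] turn [-0.     -0.0024 -0.0009]
180 shift [0.0243 0.0065 0.029 ] turn [ 0.0014  3.1392 -0.    ]
```

```bash
python3 -m crank '[[[0.027,0,0.031],[0,0,0],-1],[[0.027,0.03,0.031],[0,-0.01,0],-1],[[0.027,0.06,0.031],[0,-0.01,0],-0.5],[[0.027,0.08,0.031],[0,-0.01,0],-0.3],[[0.027,0.1,0.031],[0,-0.01,0],-0.2],[[0.027,0.113,0.031],[0,-0.01,0],0],[[0.027,0.113,0.031],[0,-0.01,0],0],[[0.027,0.113,0.031],[0,-0.01,0],0]]' 40
python3 - <<'E'
from h import *
from bench import eyes
import cv2
goal([.456,-.0935,.063],11.3)
c=eyes.capture("wrist");np.savez("pics/w2.npz",**c);cv2.imwrite("pics/w2.png",c["color"][:,:,::-1])
E
```

```text
clock: 2.15
eef_pos: [0.4566, -0.0946, 0.0645]
orientation: [0.704, 0.068, -0.068, -0.704]
ft_force: [-0.6, 1.0, 0.3]
gripper_width: 0.499
tcp [ 0.4566 -0.0946  0.0645] F [-0.6138  0.9777  0.3475] w 0.4988812781781334 t 2.15 q6 -0.5075760991337648
0 shift [-0.0004  0.0015  0.0012] turn [ 0.0002 -0.0039  0.0003]
180 shift [-0.0004  0.0015  0.0012] turn [-0.0004  3.1377  0.0004]
```

View pics/w2.png

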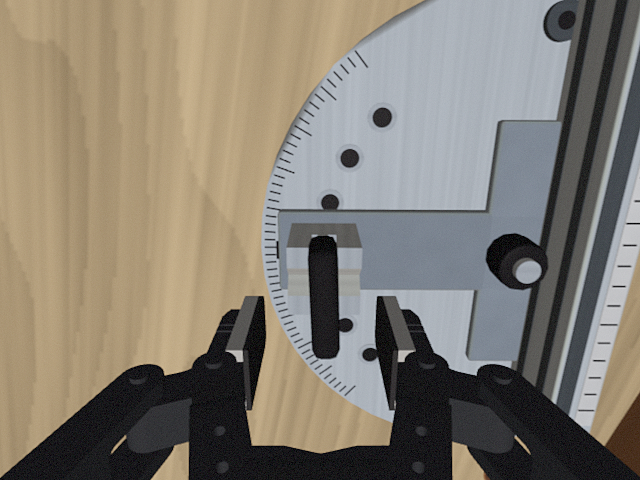

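The wing (columns 309–339, rows 236–357) sits midway between the pads. I'll check where the wing centre lies along the fence relative to the TCP.

```bash
python3 - <<'E'
from h import *
c=dict(np.load("pics/w2.npz"));W=c["world_to_cam"];K=c["camera_matrix"]
for p in [[.4566,-.0946,.0645],[.4566,-.0946,.083]]:
    q=K@(W@np.array(p+[1]))[:3];print(q[:2]/q[2])
print(ray(c,324,238,.083),ray(c,325,355,.083))
E
```

```text
[320.3529 287.4208]
[320.4416 308.3412]
[ 0.4521 -0.0648  0.083 ] [ 0.4628 -0.1159  0.083 ]
```

```bash
python3 -m crank '[[[0,0.001,0.002],[0,0,0],0],[[0,0.001,0.002],[0,0,0],1],[[0,0.001,0.002],[0,0,0],1],[[0,0.001,0.002],[0,0,0],1],[[0,0.001,0.002],[0,0,0],1],[[0,0.001,0.002],[0,0,0],1],[[0,0.001,0.002],[0,0,0],1],[[0,0.001,0.002],[0,0,0],1]]' 60
python3 -m crank '[[[0,-0.004,0],[0,0,0],1],[[0,-0.008,0],[0,0,0],1],[[0,-0.012,0],[0,0,0],1],[[0,-0.016,0],[0,0,0],1],[[0,-0.019,0],[0,0,0],1],[[0,-0.021,0],[0,0,0],1],[[0,-0.022,0],[0,0,0],1],[[0,-0.022,0],[0,0,0],1],[[0,-0.022,0],[0,0,0],1]]'
```

```text
clock: 3.0
eef_pos: [0.4561, -0.0918, 0.0628]
orientation: [-0.704, -0.069, 0.069, 0.704]
ft_force: [-0.1, -0.1, 0.3]
gripper_width: 0.006
clock: 3.9
eef_pos: [0.456, -0.0918, 0.0847]
orientation: [-0.704, -0.069, 0.069, 0.704]
ft_force: [0.0, -0.7, -0.3]
gripper_width: 0.004
```

The gripper closed fully, so it isn't holding the wing. I'll look.

```bash
python3 - <<'E'
from h import *
from bench import eyes
import cv2
c=eyes.capture("wrist");np.savez("pics/w3.npz",**c);cv2.imwrite("pics/w3.png",c["color"][:,:,::-1])
E
```

```text
(no output)
```

View pics/w3.png

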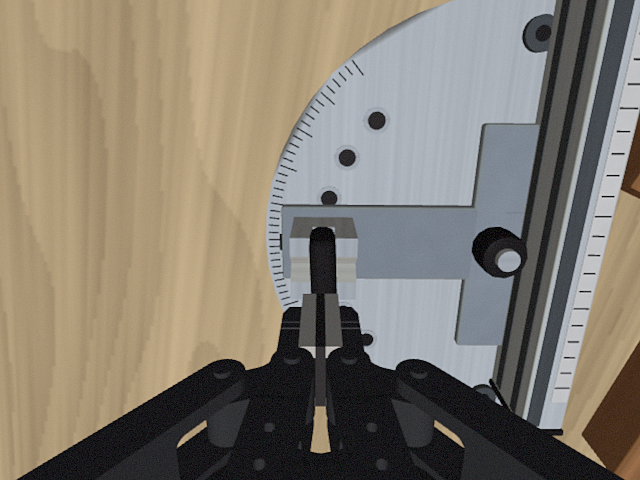

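The tips appear at row 293, shut, in front of the wing's near half. I'll use the depth to find where the tips really were relative to the wing.

```bash
python3 - <<'E'
from h import *
for f,L in (("w2",[(238,330),(245,340),(250,360),(245,400),(405,330),(400,300),(324,240),(324,270),(324,300),(324,350),(320,460),(300,290)]),("w3",[(308,297),(308,320),(308,340),(332,320),(320,300),(320,330),(320,390),(321,232),(321,260),(321,285),(330,270),(345,265)])):
    P=pts(dict(np.load(f"pics/{f}.npz")))
    for u,v in L: print(f,u,v,P[v,u])
E
```

```text
w2 238 330 [ 0.4287 -0.089   0.1159]
w2 245 340 [ 0.4318 -0.0882  0.1216]
w2 250 360 [ 0.4345 -0.0927  0.1247]
w2 245 400 [ 0.4351 -0.1054  0.1274]
w2 405 330 [ 0.4808 -0.0786  0.1161]
w2 400 300 [ 0.5092 -0.1187  0.0137]
w2 324 240 [ 0.4534 -0.0706  0.069 ]
w2 324 270 [ 0.4546 -0.0776  0.0835]
w2 324 300 [ 0.4571 -0.0899  0.0844]
w2 324 350 [ 0.4617 -0.1129  0.084 ]
w2 320 460 [ 0.4542 -0.0838  0.1647]
w2 300 290 [ 0.4483 -0.1017  0.0566]
w3 308 297 [ 0.4493 -0.0819  0.1142]
w3 308 320 [ 0.4498 -0.0821  0.1297]
w3 308 340 [ 0.45   -0.0815  0.1422]
w3 332 320 [ 0.4576 -0.0803  0.1302]
w3 320 300 [ 0.4537 -0.0812  0.1162]
w3 320 330 [ 0.4537 -0.0811  0.1361]
w3 320 390 [ 0.4568 -0.0967  0.1449]
w3 321 232 [ 0.4521 -0.0705  0.0719]
w3 321 260 [ 0.4538 -0.0795  0.0829]
w3 321 285 [ 0.456  -0.0904  0.085 ]
w3 330 270 [ 0.4587 -0.0835  0.0827]
w3 345 265 [ 0.4697 -0.0935  0.05  ]
```

By depth, the shut fingertips are about 27 mm above the reported TCP: tip z is about 0.112 while the reported value is 0.085. The fingers closed in the air above the wing. They were aligned sideways, so I'll open, descend by the measured amount and close again.

```bash
python3 -m crank '[[[0,0,0],[0,0,0],0],[[0,0,0],[0,0,0],0],[[0,0,0],[0,0,0],0],[[0,0.015,0],[0,0,0],0],[[0,0.03,0],[0,0,0],0],[[0,0.045,0],[0,0,0],0],[[0,0.045,0],[0,0,0],0]]'
python3 -m crank '[[[0,0,0],[0,0,0],1],[[0,0,0],[0,0,0],1],[[0,0,0],[0,0,0],1],[[0,0,0],[0,0,0],1],[[0,0,0],[0,0,0],1],[[0,0,0],[0,0,0],1]]' 60
python3 - <<'E'
from h import *
from bench import eyes
c=eyes.capture("wrist");np.savez("pics/w4.npz",**c)
P=pts(c)
for u in (308,332):
  for v in range(290,345,10): print(u,v,P[v,u],c["color"][v,u])
E
```

```text
clock: 4.65
eef_pos: [0.4542, -0.0912, 0.0377]
orientation: [-0.703, -0.068, 0.07, 0.704]
ft_force: [-0.3, -0.5, 0.6]
gripper_width: 0.499
clock: 5.25
eef_pos: [0.4574, -0.0921, 0.0411]
orientation: [0.704, 0.07, -0.068, -0.703]
ft_force: [2.2, 1.0, 5.9]
gripper_width: 0.122
308 290 [ 0.4493 -0.0739  0.0813] [20 25 15]
308 300 [ 0.4499 -0.0769  0.0827] [24 29 28]
308 310 [ 0.4505 -0.0804  0.083 ] [23 24 27]
308 320 [ 0.4513 -0.0842  0.0831] [24 18 28]
308 330 [ 0.452  -0.0881  0.0829] [23 19 23]
308 340 [ 0.4528 -0.0926  0.0822] [21 19 18]
332 290 [ 0.4569 -0.0713  0.0834] [18 22 28]
332 300 [ 0.4577 -0.075   0.0833] [30 25 24]
332 310 [ 0.4584 -0.0785  0.0837] [34 28 32]
332 320 [ 0.4593 -0.0827  0.0829] [31 28 24]
332 330 [ 0.4602 -0.087   0.0822] [28 23 29]
332 340 [ 0.4609 -0.0903  0.0832] [29 29 31]
```

The gripper now holds about 10–12 mm, which is the wing. Lifting next.

```bash
python3 -m crank '[[[0,-0.004,0],[0,0,0],1],[[0,-0.008,0],[0,0,0],1],[[0,-0.012,0],[0,0,0],1],[[0,-0.016,0],[0,0,0],1],[[0,-0.019,0],[0,0,0],1],[[0,-0.021,0],[0,0,0],1],[[0,-0.0225,0],[0,0,0],1],[[0,-0.0225,0],[0,0,0],1]]'
python3 - <<'E'
from h import *
from bench import eyes
import cv2
c=eyes.capture("wrist");np.savez("pics/w5.npz",**c);cv2.imwrite("pics/w5.png",c["color"][:,:,::-1])
P=pts(c)
for v in (270,285,300,320): print(v,P[v,320])
goal([.456,-.092,.0625],11.3)
E
```

```text
clock: 6.1
eef_pos: [0.4566, -0.0919, 0.0617]
orientation: [0.704, 0.069, -0.068, -0.704]
ft_force: [10.1, -1.1, -12.3]
gripper_width: 0.124
270 [ 0.4521 -0.0705  0.0913]
285 [ 0.4523 -0.0712  0.1018]
300 [ 0.453  -0.0752  0.1047]
320 [ 0.4546 -0.0828  0.1044]
tcp [ 0.4566 -0.0919  0.0616] F [ 10.2101  -1.5615 -13.6282] w 0.12388322146485893 t 6.15 q6 -0.5038792629880116
0 shift [-0.0006 -0.0009  0.    ] turn [ 0.0005 -0.0024  0.0014]
180 shift [-0.0006 -0.0009  0.    ] turn [-0.0022  3.1392  0.0008]
```

View pics/w5.png

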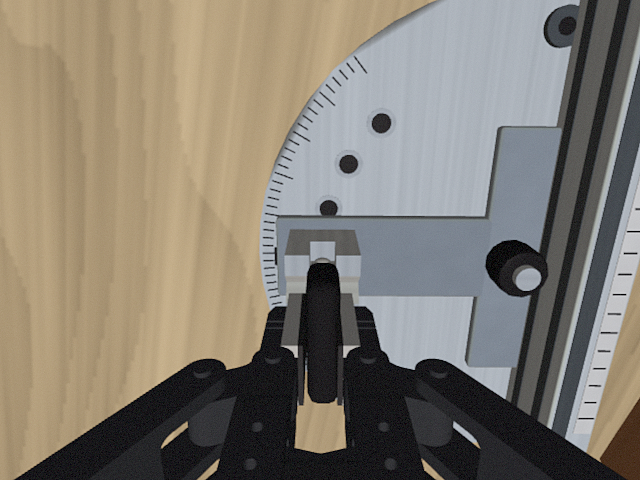

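The wing top is at z 0.1043, so the pin is up about 21 mm, and the 13 N pull agrees with the spring. Next is the quarter turn clockwise.

```bash
python3 -m crank '[[[0.0005,-0.001,0],[0,0.14,0],1],[[0.0005,-0.001,0],[0,0.28,0],1],[[0.0005,-0.001,0],[0,0.42,0],1],[[0.0005,-0.001,0],[0,0.56,0],1],[[0.0005,-0.001,0],[0,0.7,0],1],[[0.0005,-0.001,0],[0,0.84,0],1],[[0.0005,-0.001,0],[0,0.84,0],1]]'
python3 -m crank '[[[0,0,0],[0,0.14,0],1],[[0,0,0],[0,0.28,0],1],[[0,0,0],[0,0.42,0],1],[[0,0,0],[0,0.56,0],1],[[0,0,0],[0,0.73,0],1],[[0,0,0],[0,0.73,0],1],[[0,0,0],[0,0.73,0],1]]'
python3 - <<'E'
from h import *
from bench import eyes
import cv2
goal([.456,-.092,.0625],11.3-90)
c=eyes.capture("wrist");np.savez("pics/w6.npz",**c);cv2.imwrite("pics/w6.png",c["color"][:,:,::-1])
c=eyes.capture("top");np.savez("pics/t6.npz",**c)
E
```

```text
clock: 6.85
eef_pos: [0.4585, -0.0919, 0.0632]
orientation: [-0.67, 0.224, -0.227, 0.67]
ft_force: [15.6, -2.2, -13.2]
gripper_width: 0.123
clock: 7.55
eef_pos: [0.4592, -0.092, 0.0635]
orientation: [-0.545, 0.447, -0.451, 0.547]
ft_force: [16.7, -1.0, -14.1]
gripper_width: 0.121
tcp [ 0.4592 -0.092   0.0635] F [ 16.7357  -0.9868 -14.1324] w 0.12141641936884295 t 7.55 q6 1.0676179972830344
0 shift [-0.0007  0.001  -0.0032] turn [-0.0057 -0.0026  0.002 ]
180 shift [-0.0007  0.001  -0.0032] turn [-0.0031  3.139  -0.009 ]
```

View pics/w6.png

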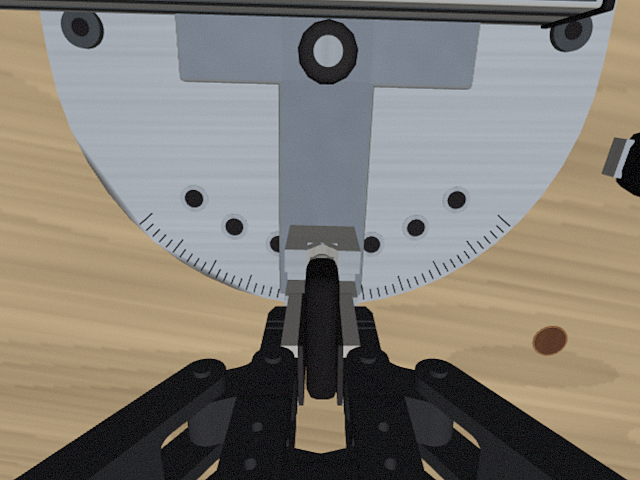

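The wing is now across the block, and the fence is still square because the holes sit symmetrically about the arm. Next I'll ease off the side load, lower into the notch and release.

```bash
python3 -m crank '[[[0,0,0.003],[0,0,0],1],[[0,0.003,0.003],[0,0,0],1],[[0,0.006,0.003],[0,0,0],1],[[0,0.009,0.003],[0,0,0],1],[[0,0.0105,0.003],[0,0,0],1],[[0,0.0105,0.003],[0,0,0],1],[[0,0.0105,0.003],[0,0,0],1]]'
python3 -m crank '[[[0,0,0],[0,0,0],0.6],[[0,0,0],[0,0,0],0.4],[[0,0,0],[0,0,0],0.3],[[0,0,0],[0,0,0],0.3],[[0,0,0],[0,0,0],0.3],[[0,0,0],[0,0,0],0.3],[[0,0,0],[0,0,0],0.3]]'
python3 - <<'E'
from h import *
from bench import eyes
import cv2
goal([.456,-.092,.0625],11.3-90)
c=eyes.capture("wrist");np.savez("pics/w7.npz",**c);cv2.imwrite("pics/w7.png",c["color"][:,:,::-1])
P=pts(c)
for v in range(280,400,15): print(v,P[v,320])
E
```

```text
clock: 8.35
eef_pos: [0.4602, -0.0917, 0.053]
orientation: [-0.546, 0.448, -0.449, 0.547]
ft_force: [6.6, -3.8, -4.2]
gripper_width: 0.119
clock: 9.05
eef_pos: [0.4595, -0.0911, 0.0529]
orientation: [0.546, -0.449, 0.449, -0.546]
ft_force: [-0.1, 0.0, -0.2]
gripper_width: 0.351
tcp [ 0.4595 -0.0911  0.0529] F [-0.1074  0.0166 -0.1992] w 0.3512942772098594 t 9.05 q6 1.0697509435392445
0 shift [ 0.0002 -0.0096 -0.0036] turn [ 0.0001 -0.0014 -0.    ]
180 shift [ 0.0002 -0.0096 -0.0036] turn [0.0001 3.1402 0.0001]
280 [ 0.4808 -0.0869  0.0911]
295 [ 0.4774 -0.0876  0.0954]
310 [ 0.4714 -0.0888  0.0945]
325 [ 0.4662 -0.0898  0.0953]
340 [ 0.46   -0.091   0.0947]
355 [ 0.454  -0.0922  0.0948]
370 [ 0.4486 -0.0933  0.0959]
385 [ 0.4414 -0.0948  0.0948]
```

View pics/w7.png

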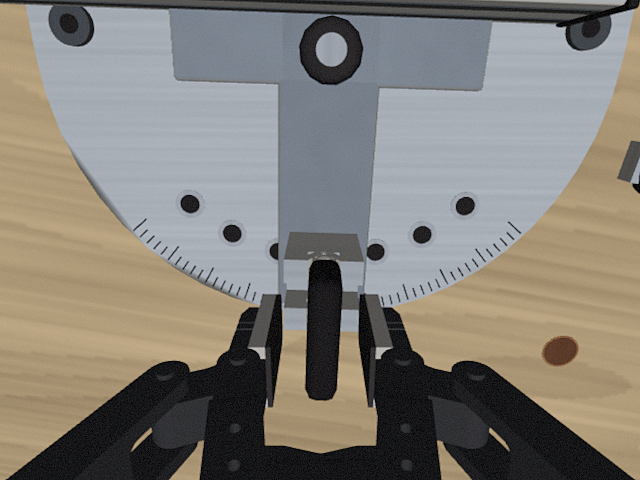

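The wing top is at z 0.095, 12 mm above its start, and its reading of 0 N on the fingers means it is released. The pin is parked with the fence square. Now I'll lift off and go behind the long end, with the fingers shut.

```bash
python3 -m crank '[[[0,0,0],[0,0,0],0.3],[[0,-0.03,0],[0,0,0],0.3],[[0,-0.06,0],[0,0,0],0.3],[[0,-0.09,0],[0,0,0],0.3],[[0,-0.09,0],[0,0,0],1]]'
python3 - <<'E'
from h import *
goal([.5084,.0873,.01],10.9-90)
E
```

```text
clock: 9.6
eef_pos: [0.4625, -0.092, 0.1479]
orientation: [-0.545, 0.446, -0.451, 0.548]
ft_force: [0.2, -1.2, 1.0]
gripper_width: 0.196
tcp [ 0.4625 -0.092   0.1479] F [ 0.2499 -1.1585  0.9637] w 0.19569124301807272 t 9.6 q6 1.0697382977645402
0 shift [-0.1675  0.1378  0.0789] turn [-0.007   0.0056  0.0038]
180 shift [-0.1675  0.1378  0.0789] turn [ 0.006 -3.136  0.011]
```

```bash
python3 -m crank '[[[-0.04,0,0],[0,0,0],1],[[-0.085,0,0.02],[0,0,0],1],[[-0.13,0,0.05],[0,0,0],1],[[-0.167,0,0.07],[0,0,0],1],[[-0.167,0.03,0.07],[0,0,0],1],[[-0.167,0.07,0.07],[0,0,0],1],[[-0.167,0.11,0.07],[0,0,0],1],[[-0.167,0.138,0.07],[0,0,0],1],[[-0.167,0.138,0.07],[0,0,0],1]]'
python3 - <<'E'
from h import *
from bench import eyes
import cv2
goal([.5084,.0873,.01],10.9-90)
c=eyes.capture("wrist");np.savez("pics/w8.npz",**c);cv2.imwrite("pics/w8.png",c["color"][:,:,::-1])
P=pts(c)
for u in (308,332):
  for v in (285,290,295,300,310): print(u,v,P[v,u])
E
```

```text
clock: 10.5
eef_pos: [0.4908, 0.086, -0.0004]
orientation: [0.549, -0.451, 0.446, -0.544]
ft_force: [-0.4, -0.4, -0.6]
gripper_width: 0.004
tcp [ 0.4908  0.086  -0.0004] F [-0.4063 -0.4017 -0.5816] w 0.004267766608556602 t 10.5 q6 1.4454615010876033
0 shift [ 0.0022 -0.0105  0.0174] turn [ 0.0096  0.0057 -0.0012]
180 shift [ 0.0022 -0.0105  0.0174] turn [-0.0019 -3.1359 -0.015 ]
308 285 [0.4909 0.0914 0.0003]
308 290 [0.4887 0.091  0.0007]
308 295 [0.5005 0.0925 0.0275]
308 300 [0.5008 0.0924 0.0316]
308 310 [0.5004 0.0921 0.038 ]
332 285 [0.4931 0.0811 0.0007]
332 290 [0.4913 0.0807 0.0018]
332 295 [0.5021 0.0837 0.0271]
332 300 [0.5021 0.0838 0.031 ]
332 310 [0.5032 0.0842 0.0399]
```

View pics/w8.png

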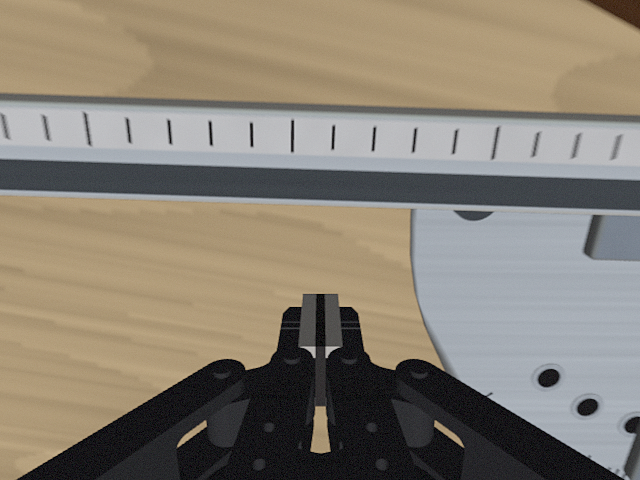

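The tip is at true z 0.026, between the bench and the fence's top, about 35 mm behind the rear face. The pinned tape and square are clear. I'll approach, then follow the arc.

```bash
python3 -m crank '[[[0,-0.003,0.01],[0,0,0],1],[[0,-0.005,0.02],[0,0,0],1],[[0,-0.005,0.028],[0,0,0],1],[[0,-0.005,0.034],[0,0,0],1],[[0,-0.005,0.034],[0,0,0],1]]'
python3 -m crank '[[[0,0,0.007],[0,0.04,0],1],[[0.001,0,0.0137],[0,0.08,0],1],[[0.002,0,0.0206],[0,0.12,0],1],[[0.003,0,0.0273],[0,0.16,0],1],[[0.0044,0,0.0341],[0,0.2,0],1],[[0.006,0,0.0407],[0,0.24,0],1],[[0.008,0,0.0473],[0,0.28,0],1],[[0.0104,0,0.0538],[0,0.32,0],1],[[0.0129,0,0.0603],[0,0.36,0],1],[[0.0129,0,0.0603],[0,0.36,0],1]]'
cat > m.py <<'E'
from h import *
from bench import eyes
import cv2,sys
c=eyes.capture("top");np.savez(f"pics/{sys.argv[1]}.npz",**c);P=pts(c);im=c["color"]
hsv=cv2.cvtColor(im,cv2.COLOR_RGB2HSV);U=np.mgrid[:480,:640]
def line(m,h):
    n,l,s,_=cv2.connectedComponentsWithStats(m.astype(np.uint8));i=1+np.argmax(s[1:,4])
    w=np.array([ray(c,u,v,h)[:2] for v,u in np.argwhere(l==i)],np.float32)
    r=cv2.boxPoints(cv2.minAreaRect(w));d=cv2.fitLine(w,cv2.DIST_L2,0,.01,.01).ravel();return np.degrees(np.arctan2(d[0]*np.sign(d[1]),abs(d[1]))),r,s[i]
z=P[...,2]
print("fence",line((U[1]>205)&(U[1]<385)&(U[0]>170)&(U[0]<260)&(z>.05)&(z<.068)&(hsv[...,1]<70),.059))
print("board",line((U[1]>200)&(U[1]<330)&(U[0]>150)&(U[0]<215)&(z>.03)&(z<.045),.038))
E
python3 m.py t9
```

```text
clock: 11.05
eef_pos: [0.5307, 0.0931, 0.0107]
orientation: [-0.546, 0.448, -0.449, 0.547]
ft_force: [-0.1, -0.1, -0.5]
gripper_width: -0.002
clock: 12.05
eef_pos: [0.5908, 0.0918, 0.0097]
orientation: [-0.457, 0.54, -0.539, 0.457]
ft_force: [-0.3, 1.2, -0.2]
gripper_width: -0.006
fence (np.float32(10.171358), array([[ 0.5499, -0.1817],
       [ 0.5753, -0.1862],
       [ 0.6138,  0.0315],
       [ 0.5884,  0.036 ]], dtype=float32), array([297, 207,  77,  22, 624], dtype=int32))
board (np.float32(-8.589472), array([[0.635 , 0.1082],
       [0.7286, 0.0875],
       [0.7719, 0.2833],
       [0.6783, 0.304 ]], dtype=float32), array([204, 156,  75,  38, 979], dtype=int32))
```

The fence has swung to about 10.2° and the board is at 12.5°. I'll push the rest slowly and watch the force.

```bash
python3 -m crank '[[[0,0,0.002],[0,0.01,0],1],[[0,0,0.004],[0,0.02,0],1],[[0.0005,0,0.006],[0,0.03,0],1],[[0.0005,0,0.007],[0,0.04,0],1],[[0.0005,0,0.007],[0,0.04,0],1]]'
python3 -m crank '[[[0,0,0.001],[0,0,0],1],[[0,0,0.002],[0,0,0],1],[[0,0,0.002],[0,0,0],1]]'
```

```text
clock: 12.6
eef_pos: [0.5974, 0.0904, 0.0096]
orientation: [-0.446, 0.549, -0.548, 0.446]
ft_force: [-1.3, 1.0, -2.0]
gripper_width: 0.004
clock: 12.9
eef_pos: [0.5982, 0.0902, 0.0096]
orientation: [-0.447, 0.549, -0.548, 0.446]
ft_force: [-8.8, 1.7, 4.3]
gripper_width: 0.0
```

```bash
python3 -m crank '[[[0,0,0.001],[0,0,0],1],[[0,0,0.002],[0,0,0],1],[[0,0,0.003],[0,0,0],1],[[0,0,0.003],[0,0,0],1]]'
```

```text
clock: 13.3
eef_pos: [0.5981, 0.0901, 0.0096]
orientation: [-0.449, 0.55, -0.546, 0.444]
ft_force: [-24.6, 2.9, 17.1]
gripper_width: -0.0
```

Motion stopped at x 0.598 while the force rose to 25 N, so the fence is hard against the board. Backing off and clearing the view.

```bash
python3 -m crank '[[[0,0,-0.005],[0,0,0],1],[[0,0,-0.015],[0,0,0],1],[[0,0,-0.035],[0,0,0],1],[[0,-0.04,-0.04],[0,0,0],1],[[0,-0.09,-0.04],[0,0,0],1],[[0,-0.14,-0.04],[0,0,0],1],[[0,-0.19,-0.06],[0,0,0],1],[[0,-0.21,-0.1],[0,0,0],1],[[0,-0.21,-0.14],[0,0,0],1],[[0,-0.21,-0.18],[0,0,0],1]]'
python3 -m crank '[[[0.04,0,0],[0,0,0],1],[[0.08,0,0],[0,0,0],1],[[0.12,0,0],[0,0,0],1],[[0.16,0,0],[0,0,0],1],[[0.2,0,0],[0,0,0],1],[[0.24,0,0],[0,0,0],1],[[0.28,0,0],[0,0,0],1],[[0.32,0,0],[0,0,0],1],[[0.36,0,0],[0,0,0],1],[[0.4,0,0],[0,0,0],1]]'
python3 m.py t10
python3 - <<'E'
import numpy as np,cv2
from h import *
c=dict(np.load("pics/t10.npz"));P=pts(c);im=c["color"]
cv2.imwrite("pics/t10.png",cv2.resize(im[130:300,200:400,::-1],None,fx=3.5,fy=3.5,interpolation=cv2.INTER_CUBIC))
E
```

```text
clock: 14.3
eef_pos: [0.4259, 0.126, 0.2214]
orientation: [0.445, -0.548, 0.549, -0.448]
ft_force: [-1.2, 0.8, -0.2]
gripper_width: 0.002
clock: 15.3
eef_pos: [0.3445, -0.2678, 0.2203]
orientation: [0.446, -0.548, 0.549, -0.446]
ft_force: [0.9, 0.8, 0.2]
gripper_width: 0.004
fence (np.float32(12.543133), array([[ 0.545 , -0.1814],
       [ 0.5709, -0.1871],
       [ 0.6673,  0.2493],
       [ 0.6414,  0.2551]], dtype=float32), array([ 220,  189,  154,   41, 1286], dtype=int32))
board (np.float32(11.438679), array([[ 0.6059, -0.028 ],
       [ 0.699 , -0.0484],
       [ 0.7717,  0.2835],
       [ 0.6786,  0.3039]], dtype=float32), array([ 204,  156,  121,   54, 3027], dtype=int32))
```

View pics/t10.png

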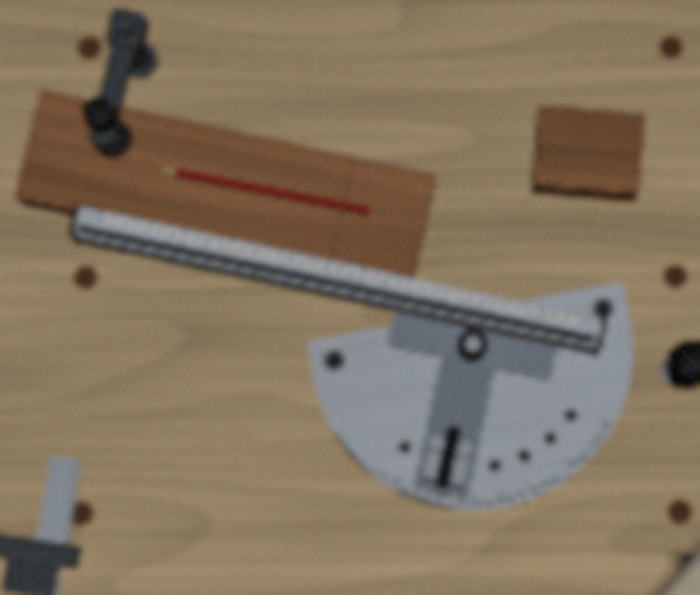

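The fence lies along the board's edge. Fence direction is 12.5° and board direction is 12.4–12.5° from the box fits. The wing is still across the block and the bystanders are in place. Handing in.

```bash
python3 -m crank '[[[0,0,0],[0,0,0],1],[[0,0,0],[0,0,0],1]]'; python3 -c "
from bench import bot
bot.job_done()"
```

```text
clock: 15.55
eef_pos: [0.345, -0.2658, 0.2199]
orientation: [0.446, -0.548, 0.549, -0.446]
ft_force: [1.1, 0.1, -0.7]
gripper_width: -0.002
the job is handed in; nothing more can be done
```

The job is handed in at 15.6 s: the pin is parked in its notch and the fence lies against the board, with the arm clear of everything. The hand-in reports no verdict.

**Pin:** I lifted the wing handle about 21 mm, turned it a quarter clockwise, lowered it into the shallow notch and let go with the fence still square. After release the wing top stood 12 mm above its start, and the force reading was about 0 N. In the last picture the bar still lies across the block; I did not measure the pin height again after the swing.

**Fence:** I pushed the long end round with the shut fingers until it stopped, and the force rose to about 25 N with no further movement. After backing off, the last top view put the fence at 12.46–12.54° and the board's edge at 12.36–12.48°. That is a gap of at most about 0.003 rad, against the 0.012 allowed.

**Other things on the bench:** in the last picture the pencil, offcut and square are where they were. I did not measure any of them, and the saw, glue bottle and mallet were outside that crop.

**Checks that failed or disagreed:**
- **First grasp:** it closed on air above the wing. Depth showed the shut fingertips about 27 mm higher than the reported TCP, so I corrected the height and took hold on the second try.
- **Board angle:** a plain line fit gave 11.4° for the board. I set it aside because the clamp and fence cover part of the board; the box fit agrees with the one taken at the start.

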